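# Slide the notched ring out of the caps and home in its nest

## Robot

A 6-joint arm with a two-finger parallel gripper is mounted at the origin on the work surface. World frame = base frame: x ahead of the robot, y to its left, z up, the work surface at z = 0. Lengths are in m, angles in rad, forces in N, time in s.
With the tool pointing down it reaches from about 0.375 to 0.825 m from the base axis. Payload 5.5 kg.
Tool frame: the origin (TCP) lies on the centre line of the jaws, within the pads' length; the fingertips stand 19 mm ahead of it and the grasp point (between the pads) is the TCP; z points along the fingers, y is the line along which they close (so a half turn about z gives the same grasp; the last joint's range is limited). The gripper opens to 85 mm and grips with 20 to 120 N. Pads are 22 mm wide; open, the fingers measure 114 mm over their backs; the gripper's body (76 mm by 85 mm) begins 54 mm behind the grasp point. The pads swing forward as they close: fully open they stand 13 mm farther back than shut.
Start: joints at [-1.245, 0.314, -0.047, 1.21, 0, 1.571], TCP at [0.192, -0.568, 0.25] pointing down, gripper open.
Joint ranges: [-2.67, 2.67], [-0.69, 1.73], [-1.03, 1.25], [-2.08, 2.16], [-1.42, 1.45], [-3.14, 3.14]. Speed limits (rad/s): [2.39, 2.39, 3.01, 3.14, 3.14, 3.14].

## Interface

Orientations are given as [roll, pitch, yaw] about the fixed x, y, z axes, in that order (R = Rz(yaw) Ry(pitch) Rx(roll)).
In Python, from workcell import env, get_image, calibration, models gives the robot as it stands. Calls block until the motion is done:
- env.goto(position, orientation): joint-space move of the TCP to a pose.
- env.move_l(position, rot=None, velocity=0.15, stop_force=None): straight line of the TCP; rot=None keeps the orientation; velocity is the mean speed in m/s. With stop_force (N) it stops when the force on the tool has changed by that much, and returns True; else False.
- env.goto_joints(angles): joint-space move.
- env.move_gripper(opening, grasp_force=None): finger opening in m; grasp_force is the grip in N (None keeps the last); returns when the fingers have stopped.
- env.sleep(seconds).
- env.solve_ik(position, orientation): joint angles nearest the present ones, or None.
- env.get_state(): the state.
- get_image(name): name is "scene" or "top" or "wrist"; returns the picture (384x512x3 uint8, red, green, blue); there is no depth.
- calibration(name): a dict with "fx", "fy", "cx", "cy" (pixels), "R" (3x3) and "t" (3): a world point X has camera coordinates R X + t; the wrist camera has in their place "hand_eye" (4x4, takes a point from camera to tool coordinates, whose origin is the TCP and whose axes are the flange's). Camera axes: x right, y down, z forward; pixel columns grow to the right and rows downward; lengths in m; the calibration is good to about 2 mm. The wrist camera is an equidistant fisheye: a pixel r from the principal point sees the ray r / f radians off the axis. A picture is of the moment at which its call begins: read the wrist's pose just before it. calibration takes no time and is no camera call.
A pose or a line that the arm cannot do raises env.IKError and nothing moves.
- env.hand_in(): hands the job in; it is judged then, once.
Trained networks look in the newest picture that a camera, given by its name, has taken for a name from the list of things; names that differ only in an ending like _2 or _b are one class to them, and where a whole thing is asked for, a point or a joint stands for the part that bears it (a point fixed in the world has none). Each returns a list of dicts, best first, with "conf" (0 to 1); they miss things now and then, are a little off and sometimes report something else, mostly with a low value. They report only what shows in the picture. A call takes as long as a camera call. They do not tell look-alikes from the thing itself.
- models.look_for(camera, query): "extent" ([centre column, centre row, width, height] in pixels, round what is visible of it).
- models.pinpoint(camera, query): "xy" ([column, row] in pixels: a listed point, or the origin of a listed thing).
The state is a dict: "t": time; "joints": joint angles; "qvel": joint speeds; "effort": joint torques, N m; "ee_pos": TCP position; "eef_rot": TCP orientation; "contact_force": force on the tool from outside, world axes, zero at the start; "wrist_torque": the same for the moment, N m; "opening": finger opening in m; "grasp_force": force on a finger pad.
Only numpy, scipy, OpenCV 4.12 (cv2) and the standard library are available. Lean on these libraries where they do the work, as an engineer would, in place of code of your own. Each camera call takes 0.05 s, during which the arm holds its last target. There are 200 camera calls.

## Task

The notched ring lies in among three lamp caps that touch it: slide it out from them, flat on the mat without lifting it, and leave the caps where they lie. Slide it in under the keeper strips of the aluminium nest and press it fully home, firmly up against the rear stop but gently, as the ring is thin plastic; then let go and leave it there. Leave the other things on the bench alone.

Things in the scene. Friction and masses are not known exactly. Their poses are not given: they have to be found in the camera images.
- ring: the notched ring, loose, thin beige plastic, 25 to 50 g: the only open ring in the cluster, 64 mm outside, open bore 50 mm (a closed pair of fingers fits in it), 10 mm high plus a crown of 12 teeth up to 15 mm high. Lies flat on the mat, its rim touching two or three of the caps. Origin: centre of its underside, z up; its yaw does not matter.
- cap_a: stepped round lamp cap, loose, beige, 130 g: flange 64 mm across and 9 mm thick, smooth hub 43 mm across to 19 mm high and 35 mm across to 26 mm high. One of the three that, with the ring, make the touching cluster. Origin: centre of its underside, z up.
- cap_b: stepped round lamp cap, loose, beige, 130 g: flange 64 mm across and 9 mm thick, smooth hub 43 mm across to 19 mm high and 35 mm across to 26 mm high. One of the three that, with the ring, make the touching cluster. Origin: centre of its underside, z up.
- cap_c: stepped round lamp cap, loose, beige, 130 g: flange 64 mm across and 9 mm thick, smooth hub 43 mm across to 19 mm high and 35 mm across to 26 mm high. One of the three that, with the ring, make the touching cluster. Origin: centre of its underside, z up.
- nest: aluminium nest fixed on the mat, which is its floor. Origin: middle of its mouth on the mat, x inwards. Fixed rail face at y +32 mm, white pad face at y -29, x 12 to 78, sprung, gives 5.5 mm; flared mouth from 108 mm wide at x -32 to 64 at x 0. Rails 16.5 high, keeper strips on them to 19.5 leave 56 mm open above, x 10 to 85. The pad holds the ring: sliding it in takes 3 to 8 N, up to 18 if the fingers also bear it down or up.
- nest_home (a point): where the ring's origin lies when it is home, on the rear stop and the fixed rail: 53 mm inwards of the nest's origin, on the mat; axes as the nest's (x inwards, y towards the fixed rail, z up). The ring's rim varies by 0.2 mm. Readings are too coarse to seat it by position: home is where the push rises sharply above the pad's drag.
- stop: rear stop bar of the nest, fixed, aluminium, 96 mm wide, 16 mm thick, 19.5 mm high, rigid. Origin: on the mat in the middle of its face towards the mouth (x = 85 mm of the nest), axes as the nest's. The ring is to be pressed on it firmly (5 to 8 N is right, beyond the drag, the fingers bearing neither down nor up); more than 12 N on the stop harms the ring.
- lamp_body: bystander: stepped round lamp body, 90 mm across, 44 mm high, loose. Origin: centre of its underside. Leave alone.
- carton: bystander: white carton lying flat, 62 mm along its x, 88 mm along its y, 34 mm high, loose. Origin: centre of its underside. Leave alone.
- screwdriver: bystander: screwdriver lying along its own x, about 200 mm long and 26 mm thick, loose. Origin: under its middle. Leave alone.
There are look-alikes about, which are no part of the job. Leave any brown look-alike of the cap_b alone. What is shaped like the ring but pink is not meant.

How it is judged:
By the outcome, as a careful person would: the job done as asked, in the order asked, and still so for the second after the job is handed in, with the robot touching nothing.
It also fails if it takes over 72 s, if anything falls off the work surface, if the arm or the gripper's body presses on something with over 40 N, if the wrist force passes 120 N, or if a joint passes its speed limit or range.

## Working session

There is one attempt and no reset: what is moved stays moved. The work goes in short steps, each a Python script; the robot and the scene stay as the last script left them, time stands still between calls to the robot, and variables do not carry over. Pictures are saved under pics/ and viewed, at most 10 in all, crops included, and the job is handed in when it is done.

```bash
mkdir -p pics; ls; cat > h.py <<'E'
import numpy as np, cv2
from workcell import env, get_image, calibration, models
def ray_plane(cam,uv,z):
    c=calibration(cam);R=np.array(c["R"]);t=np.array(c["t"])
    d=R.T@np.array([(uv[0]-c["cx"])/c["fx"],(uv[1]-c["cy"])/c["fy"],1.]);o=-R.T@t
    return o+d*(z-o[2])/d[2]
E
python3 - <<'E'
from h import *
a=get_image("scene");b=get_image("top")
cv2.imwrite("pics/a.png",a[:,:,::-1]);cv2.imwrite("pics/b.png",cv2.resize(b[:,:,::-1],(800,600),interpolation=cv2.INTER_CUBIC))
for q in ["ring","cap_a","nest","nest_home","stop","carton","lamp_body","screwdriver"]:
    for d in models.pinpoint("top",q): 
        print(q,np.round(d["xy"]),round(d["conf"],2),ray_plane("top",d["xy"],0).round(4))
c=calibration("top");print(c);print(env.get_state()["t"])
E
```

```text
pics
ring [222. 217.] 0.63 [0.4867 0.1348 0.    ]
ring [211. 258.] 0.55 [0.3616 0.1633 0.    ]
cap_a [214. 200.] 0.91 [0.5383 0.1581 0.    ]
cap_a [220. 183.] 0.76 [0.591  0.1407 0.    ]
cap_a [220. 149.] 0.63 [0.6972 0.1447 0.    ]
cap_a [235. 200.] 0.6 [0.5389 0.0953 0.    ]
nest_home [318. 186.] 0.65 [ 0.5842 -0.1609  0.    ]
stop [317. 177.] 0.65 [ 0.6132 -0.1564  0.    ]
carton [399. 236.] 0.78 [ 0.4342 -0.4065  0.    ]
lamp_body [263. 157.] 0.92 [0.6731 0.0109 0.    ]
screwdriver [132. 227.] 0.88 [0.4519 0.4098 0.    ]
{'fx': 483.8928298521122, 'fy': 483.8928298521122, 'cx': 259.4738117687271, 'cy': 199.8287635183457, 'R': array([[ 0.01143396, -0.99986544, -0.0117629 ],
       [-0.99355151, -0.01003312, -0.11293687],
       [ 0.11280365,  0.01297837, -0.99353253]]), 't': array([0.01290978, 0.53658782, 1.42581464])}
0.5
```

View pics/b.png

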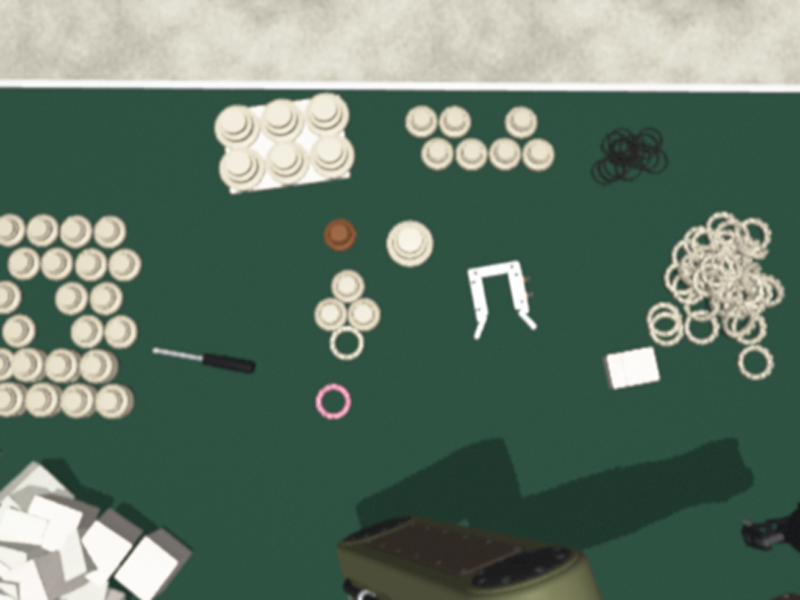

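The candidates for the ring, in the 800x600 top view:
- (347,343) is a beige open ring touching the caps at (330,314) and (364,314). It fits the description.
- (333,401) is the pink ring, which is not meant.
- The ring heap around (720,280) is not in the cluster.
- The brown cap at (340,235) is to be left alone.

The nest is at (500,300), with its mouth towards the robot. I'll confirm the ring from near with the wrist camera.

```bash
cat >> h.py <<'E'
from scipy.spatial.transform import Rotation as Ro
def wpose():
    s=env.get_state();T=np.eye(4);T[:3,:3]=Ro.from_euler("xyz",s["eef_rot"]).as_matrix();T[:3,3]=s["ee_pos"]
    return T@np.array(calibration("wrist")["hand_eye"])
def wray(T,uv,z):
    c=calibration("wrist");d=np.array([uv[0]-c["cx"],uv[1]-c["cy"]]);r=np.hypot(*d)+1e-9;th=r/c["fx"]
    v=T[:3,:3]@np.array([*(d/r*np.sin(th)),np.cos(th)]);o=T[:3,3]
    return o+v*(z-o[2])/v[2]
def wproj(T,X):
    c=calibration("wrist");p=T[:3,:3].T@(np.array(X)-T[:3,3]);r=np.hypot(p[0],p[1])+1e-9
    return np.array([c["cx"],c["cy"]])+c["fx"]*np.arctan2(r,p[2])*p[:2]/r
def shot(f):
    T=wpose();im=get_image("wrist");np.save("pics/"+f+".npy",T)
    cv2.imwrite("pics/"+f+".png",im[:,:,::-1]);return T,im
E
python3 - <<'E'
from h import *
print(env.get_state()["eef_rot"],calibration("wrist"))
env.move_gripper(0.0)
for f,p in (("ring",(0.45,0.13,0.2)),("nest",(0.56,-0.165,0.2))):
    env.goto(p,[np.pi,0,-np.pi/2])
    T,im=shot(f)
    print(f,env.get_state()["t"],env.get_state()["ee_pos"],env.get_state()["contact_force"],env.get_state()["joints"])
    for q in (["ring","cap_a"] if f=="ring" else ["nest","nest_home","stop"]):
        for d in models.pinpoint("wrist",q): print(q,np.round(d["xy"]),round(d["conf"],2),wray(T,d["xy"],0).round(4))
a=cv2.imread("pics/ring.png");b=cv2.imread("pics/nest.png")
cv2.imwrite("pics/wn.png",cv2.resize(np.vstack([a,b]),(400,600),interpolation=cv2.INTER_AREA))
E
```

```text
[-3.14150597e+00  3.88330260e-06  3.25800299e-01] {'fx': 297.3186396354542, 'fy': 297.3186396354542, 'cx': 255.10505740741172, 'cy': 191.80230686804728, 'hand_eye': array([[ 3.92048899e-04, -9.64230709e-01, -2.65064118e-01,
         6.79791466e-02],
       [ 9.99999880e-01,  4.56306446e-04, -1.80846190e-04,
        -4.70863751e-05],
       [ 2.95327915e-04, -2.65064015e-01,  9.64230771e-01,
        -1.23418435e-01],
       [ 0.00000000e+00,  0.00000000e+00,  0.00000000e+00,
         1.00000000e+00]])}
ring 3.95 [0.45022895 0.12958699 0.20003444] [-0.13325528 -0.01010504  0.60105625] [ 2.80322138e-01  9.59927447e-02 -4.35081112e-01  1.03964787e+00
 -1.08863846e-04 -1.28936456e+00]
cap_a [135. 183.] 0.96 [0.5929 0.1406 0.    ]
cap_a [179. 155.] 0.95 [0.5368 0.1086 0.    ]
cap_a [ 71. 192.] 0.72 [ 0.6908  0.1524 -0.    ]
cap_a [186. 205.] 0.58 [0.5319 0.1674 0.    ]
nest 5.3 [ 0.55987274 -0.16366348  0.2000327 ] [-0.69013204 -0.40778862  0.03934508] [-2.84656600e-01  3.06517441e-01 -1.72698317e-01  1.09192750e+00
  4.82590417e-04 -1.85694212e+00]
nest_home [206. 183.] 0.66 [ 0.6163 -0.1518  0.    ]
stop [205. 183.] 0.95 [ 0.6168 -0.1516  0.    ]
```

View pics/ring.png

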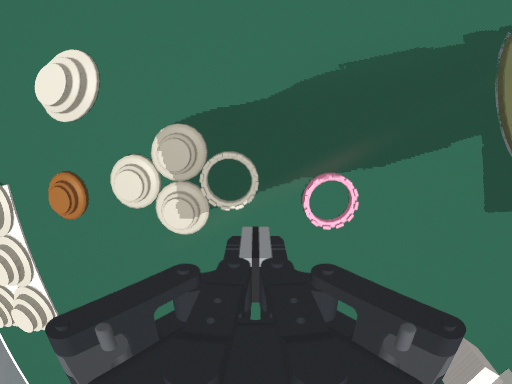

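View pics/nest.png

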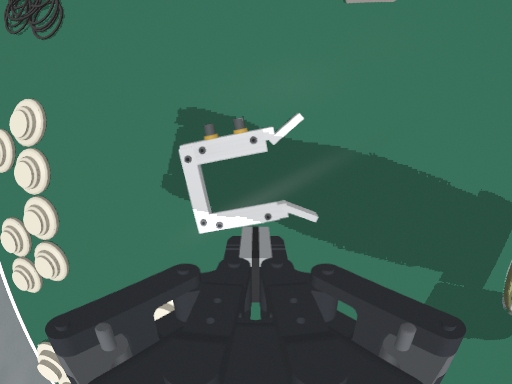

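The wrist view shows the beige open ring at (229,181), touching the caps at (179,153) and (183,207). The pink one at (330,201) stands apart. The nest's stop is at (195,185) and its mouth opens to the right, with flares at (300,118) and (316,217). I'll enlarge the nest to get its edges.

```bash
python3 - <<'E'
from h import *
a=cv2.imread("pics/nest.png")[100:245,165:335]
cv2.imwrite("pics/nz.png",cv2.resize(a,None,fx=4,fy=4,interpolation=cv2.INTER_CUBIC))
T=np.load("pics/ring.npy")
im=cv2.imread("pics/ring.png");hsv=cv2.cvtColor(im,cv2.COLOR_BGR2HSV)
m=((hsv[...,1]<75)&(hsv[...,2]>80)).astype(np.uint8)  # beige
# bore: dark blob enclosed
n,l,st,ce=cv2.connectedComponentsWithStats(1-m,connectivity=4)
k=l[181,229];print(st[k],ce[k]);
u=ce[k]
for z in (0,.005,.01): print(wray(T,u,z).round(4))
for c in ((229.5,181),): print(wray(T,c,.005).round(4))
# compare: cap centres flange rim
E
```

```text
[ 208  159   43   42 1404] [229.07407407 179.40669516]
[0.4802 0.1375 0.    ]
[0.4798 0.1363 0.005 ]
[0.4793 0.1352 0.01  ]
[0.4793 0.1381 0.005 ]
```

View pics/nz.png

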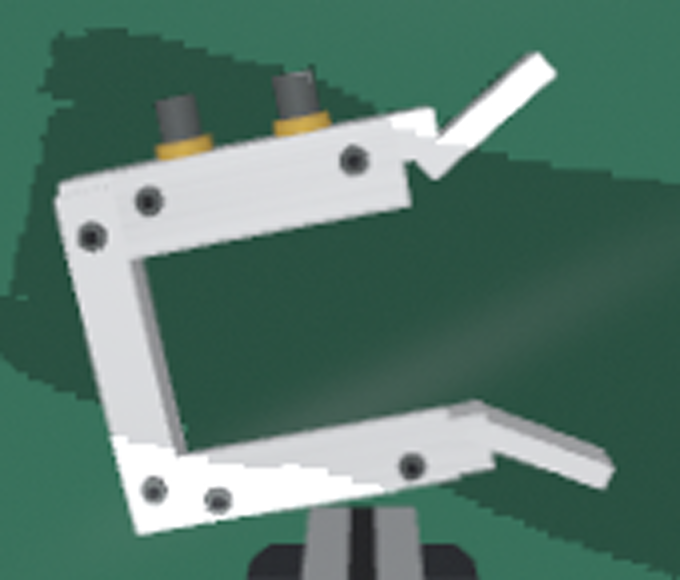

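```bash
python3 - <<'E'
from h import *
from scipy.optimize import least_squares
T=np.load("pics/nest.npy")
N=np.array([[85,-28],[85,28],[10,-28],[10,28],[101,-48],[101,48]])/1e3
P=np.array([[135,258],[180,455],[411,206],[450,412],[58,190],[138,533]])/4+[165,100]
W=np.array([wray(T,p,.0195)[:2] for p in P])
def f(v):
    c,s=np.cos(v[2]),np.sin(v[2]);return ((N@np.array([[c,s],[-s,c]])+v[:2])-W).ravel()
r=least_squares(f,[.53,-.16,0],loss="soft_l1",f_scale=.002);print(r.x, (r.fun.reshape(-1,2)*1e3).round(1))
v=r.x;print("home",v[:2]+.053*np.array([np.cos(v[2]),np.sin(v[2])]))
# check with top camera: project origin corner
c=calibration("top")
for X in ([*(v[:2]+.093*np.array([np.cos(v[2]),np.sin(v[2])])),.0195],[.48,.137,.005]):
    p=c["R"]@np.array(X)+c["t"];print(X,(p[:2]/p[2]*c["fx"]+[c["cx"],c["cy"]])*800/512)
E
```

```text
[ 0.53173891 -0.16417969  0.17562708] [[ 0.6 -0.3]
 [ 0.7  0.3]
 [-1.1 -0. ]
 [ 0.2 -0.4]
 [-0.2  1.2]
 [-0.2 -0.7]]
home [ 0.58392362 -0.15491923]
[np.float64(0.6233083052754009), np.float64(-0.14793020846860785), 0.0195] [491.40936594 269.46705959]
[0.48, 0.137, 0.005] [344.6849115 341.7963637]
```

```bash
cat >> h.py <<'E'
V=np.array([0.5317,-0.1642,0.1756]); O=[np.pi,0,V[2]-np.pi]; ZT=0.0225
def nw(x,y=0,z=ZT):
    c,s=np.cos(V[2]),np.sin(V[2]);return np.array([V[0]+c*x-s*y,V[1]+s*x+c*y,z])
def F():
    s=env.get_state();return np.array(s["contact_force"]).round(2),np.array(s["ee_pos"]).round(4),round(s["t"],2)
E
python3 - <<'E'
from h import *
env.goto([.479,.136,.08],O); print(F())
print(env.move_l([.479,.136,ZT],velocity=.05,stop_force=3),F())
print(env.move_l([.452,.135,ZT],velocity=.04,stop_force=8),F())
env.move_l([.445,.135,ZT],velocity=.06);print(F())
T,im=shot("out")
E
```

```text
(array([-0.29, -0.44,  0.51]), array([0.4795, 0.1359, 0.0803]), 7.16)
False (array([-0.15, -0.58, -0.19]), array([0.4793, 0.1361, 0.0228]), 8.46)
False (array([ 0.39, -0.4 ,  0.16]), array([0.4521, 0.1351, 0.0226]), 9.28)
(array([ 0.18, -0.41,  0.27]), array([0.4444, 0.1349, 0.0224]), 9.55)
```

View pics/out.png

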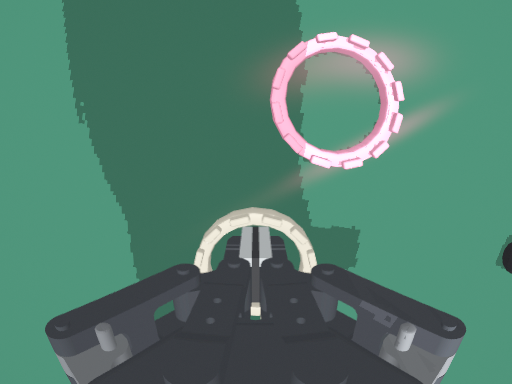

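The ring at (256,245) encircles the fingers and is clear of the pink ring at (337,100). I'll drag it sideways to the front of the mouth and then part of the way in.

```bash
python3 - <<'E'
from h import *
print(env.move_l(nw(-.09)+[0,-.009,0],velocity=.09,stop_force=12),F())
print(env.move_l(nw(-.085,-.003),velocity=.04,stop_force=12),F())
print(env.move_l(nw(-.05),velocity=.05,stop_force=10),F())
T=wpose();cv2.imwrite("pics/pre_top.png",cv2.resize(get_image("top")[150:260,230:370,::-1],None,fx=5,fy=5,interpolation=cv2.INTER_CUBIC))
shot("pre")
E
```

```text
False (array([0.11, 0.88, 0.39]), array([ 0.4431, -0.1888,  0.0225]), 13.35)
False (array([0.99, 0.37, 1.23]), array([ 0.4487, -0.1817,  0.0225]), 13.72)
False (array([0.98, 0.25, 0.69]), array([ 0.4822, -0.1728,  0.0224]), 14.57)
```

View pics/pre_top.png

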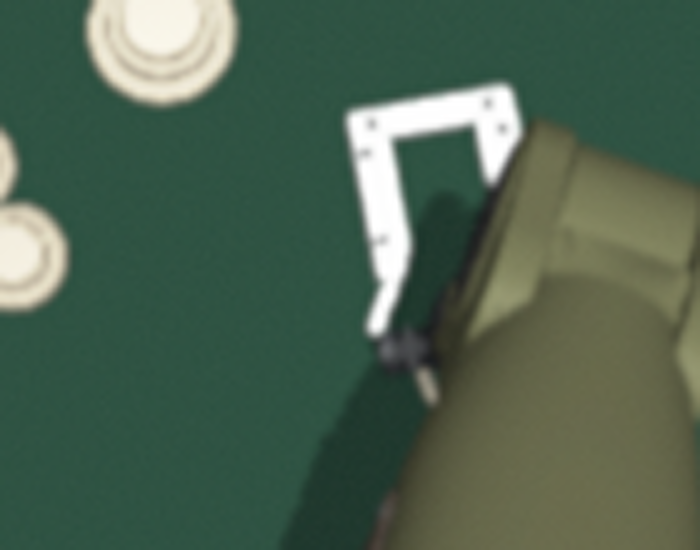

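```bash
cat >> h.py <<'E'
A=np.array([np.cos(V[2]),np.sin(V[2])])
def rep(tag):
    f,p,t=F();d=p[:2]-V[:2];print(tag,"fx %.2f fy %.2f fz %.2f | x %.4f y %.4f z %.4f t %.1f"%(-f[:2]@A,f[1]*A[0]-f[0]*A[1],f[2],d@A,d[1]*A[0]-d[0]*A[1],p[2],t));return -f[:2]@A
E
python3 - <<'E'
from h import *
rep("start")
for x in (-.03,-.02,-.01,0,.005,.01,.015,.02,.025,.03,.034):
    h=env.move_l(nw(x),velocity=.025,stop_force=9)
    f=rep(str(h))
    if h or f>10: break
E
```

```text
start fx -0.50 fy 0.18 fz -0.21 | x -0.0504 y 0.0001 z 0.0224 t 14.7
False fx 0.17 fy 0.38 fz 0.17 | x -0.0302 y 0.0001 z 0.0224 t 15.6
False fx 0.32 fy -0.57 fz -0.10 | x -0.0199 y 0.0001 z 0.0225 t 16.2
False fx -0.52 fy -0.62 fz -0.52 | x -0.0099 y 0.0000 z 0.0225 t 16.7
False fx 0.42 fy -0.48 fz -0.02 | x 0.0001 y -0.0000 z 0.0225 t 17.3
False fx -0.00 fy 0.58 fz 0.54 | x 0.0052 y -0.0000 z 0.0225 t 17.6
False fx 0.00 fy -0.88 fz -0.56 | x 0.0103 y 0.0000 z 0.0225 t 18.0
False fx -0.15 fy -0.93 fz 0.22 | x 0.0151 y -0.0000 z 0.0225 t 18.3
False fx 5.22 fy -0.40 fz 3.71 | x 0.0182 y -0.0001 z 0.0222 t 18.7
False fx 9.33 fy -0.91 fz 6.10 | x 0.0219 y -0.0001 z 0.0221 t 19.0
False fx 8.66 fy -0.41 fz 4.22 | x 0.0272 y -0.0001 z 0.0220 t 19.4
False fx 7.37 fy -1.20 fz 3.41 | x 0.0314 y 0.0000 z 0.0220 t 19.7
```

The ring is sliding against the pad, but fz shows the fingers bearing down a little. I'll unload vertically, then continue in fine steps.

```bash
python3 - <<'E'
from h import *
z=ZT
def unload(x):
    global z
    for _ in range(4):
        fz=np.mean([env.get_state()["contact_force"][2] for _ in range(3) if env.sleep(.02) is None])
        if abs(fz)<1: break
        z+=np.clip(fz*.00025,-.0006,.0006); env.move_l(nw(x,0,z),velocity=.02)
x=.034; unload(x); rep("un %.4f"%z)
for x in (.036,.038,.040,.042):
    env.move_l(nw(x,0,z),velocity=.012); rep("a"); unload(x)
    if rep("cmd %.4f z %.4f"%(x,z))>10.5: break
E
```

```text
return _methods._mean(a, axis=axis, dtype=dtype,
  ret = ret.dtype.type(ret / rcount)
Traceback (most recent call last):
ValueError: expected 3 finite numbers
```

```bash
cat >> h.py <<'E'
def mf(n=4):
    L=[]
    for _ in range(n): env.sleep(.02);L.append(env.get_state()["contact_force"])
    return np.mean(L,0)
def unload(x,z,n=4):
    for _ in range(n):
        fz=mf()[2]
        if abs(fz)<.8: break
        z+=np.clip(fz*.00025,-.0006,.0006); env.move_l(nw(x,0,z),velocity=.02)
    return z
def px():
    f=mf(); return -f[:2]@A
E
python3 - <<'E'
from h import *
z=unload(.034,ZT); rep("un %.4f"%z)
for x in (.036,.038,.040,.042):
    env.move_l(nw(x,0,z),velocity=.012); rep("a"); z=unload(x,z)
    if rep("cmd %.4f z %.4f"%(x,z))>10.5: break
E
```

```text
un 0.0231 fx 5.41 fy -1.76 fz -0.10 | x 0.0315 y 0.0001 z 0.0222 t 20.1
a fx 5.58 fy -1.39 fz 0.48 | x 0.0335 y 0.0000 z 0.0222 t 20.4
cmd 0.0360 z 0.0231 fx 5.75 fy -1.39 fz -0.07 | x 0.0335 y 0.0000 z 0.0222 t 20.5
a fx 5.55 fy -0.35 fz 0.23 | x 0.0356 y 0.0001 z 0.0222 t 20.8
cmd 0.0380 z 0.0231 fx 5.29 fy -0.91 fz 0.55 | x 0.0356 y 0.0001 z 0.0222 t 20.9
a fx 6.45 fy -1.36 fz 0.50 | x 0.0376 y 0.0001 z 0.0222 t 21.2
cmd 0.0400 z 0.0231 fx 6.38 fy -0.58 fz 0.27 | x 0.0375 y 0.0002 z 0.0222 t 21.3
a fx 5.85 fy -1.08 fz 0.17 | x 0.0395 y 0.0001 z 0.0222 t 21.6
cmd 0.0420 z 0.0231 fx 4.55 fy -0.98 fz -0.68 | x 0.0395 y 0.0001 z 0.0222 t 21.6
```

```bash
python3 - <<'E'
from h import *
z=.0231; x=.042
while x<.054:
    x+=.0007
    env.move_l(nw(x,0,z),velocity=.008); z=unload(x,z,2); p=px()
    rep("cmd %.4f z %.4f mean %.2f"%(x,z,p))
    if p>10.8: break
E
```

```text
cmd 0.0427 z 0.0234 mean 5.91 fx 5.91 fy -1.58 fz 0.31 | x 0.0400 y 0.0001 z 0.0223 t 22.3
cmd 0.0434 z 0.0234 mean 5.40 fx 5.94 fy -0.94 fz -0.11 | x 0.0409 y 0.0002 z 0.0223 t 22.7
cmd 0.0441 z 0.0234 mean 5.19 fx 4.77 fy -0.88 fz -0.19 | x 0.0416 y 0.0001 z 0.0223 t 23.1
cmd 0.0448 z 0.0234 mean 5.89 fx 5.54 fy -1.52 fz -0.52 | x 0.0423 y 0.0002 z 0.0223 t 23.5
cmd 0.0455 z 0.0231 mean 5.73 fx 6.75 fy -0.66 fz 0.72 | x 0.0430 y 0.0002 z 0.0222 t 24.2
cmd 0.0462 z 0.0233 mean 5.74 fx 5.64 fy -0.63 fz 0.23 | x 0.0435 y 0.0002 z 0.0223 t 24.9
cmd 0.0469 z 0.0233 mean 5.54 fx 5.80 fy -1.57 fz -0.64 | x 0.0443 y 0.0002 z 0.0223 t 25.3
cmd 0.0476 z 0.0233 mean 5.92 fx 5.52 fy -0.39 fz -0.95 | x 0.0450 y 0.0002 z 0.0223 t 25.7
cmd 0.0483 z 0.0233 mean 5.67 fx 6.37 fy -1.63 fz -0.05 | x 0.0457 y 0.0001 z 0.0223 t 26.0
cmd 0.0490 z 0.0233 mean 5.07 fx 5.21 fy -1.20 fz 0.24 | x 0.0464 y 0.0002 z 0.0223 t 26.4
cmd 0.0497 z 0.0233 mean 5.90 fx 6.46 fy -1.04 fz -0.56 | x 0.0472 y 0.0002 z 0.0223 t 26.8
cmd 0.0504 z 0.0233 mean 5.60 fx 5.60 fy -0.44 fz -0.19 | x 0.0479 y 0.0001 z 0.0223 t 27.2
cmd 0.0511 z 0.0233 mean 5.28 fx 5.10 fy -0.86 fz -0.64 | x 0.0486 y 0.0002 z 0.0223 t 27.6
cmd 0.0518 z 0.0233 mean 5.77 fx 6.42 fy -1.08 fz -0.15 | x 0.0493 y 0.0002 z 0.0223 t 28.0
cmd 0.0525 z 0.0233 mean 5.80 fx 5.43 fy -0.53 fz -1.54 | x 0.0500 y 0.0002 z 0.0223 t 28.3
cmd 0.0532 z 0.0233 mean 5.41 fx 5.35 fy -0.98 fz 0.03 | x 0.0507 y 0.0001 z 0.0223 t 28.7
cmd 0.0539 z 0.0233 mean 5.01 fx 4.71 fy -2.06 fz 0.27 | x 0.0513 y 0.0002 z 0.0223 t 29.1
cmd 0.0546 z 0.0233 mean 5.95 fx 5.86 fy -0.76 fz -0.28 | x 0.0520 y 0.0002 z 0.0223 t 29.5
```

The ring trails the fingers by about 9 mm because they push its front wall, so I expect home at a finger x of about 62 mm. I'll continue.

```bash
python3 - <<'E'
from h import *
z=.0233; x=.0546
env.move_l(nw(.058,0,z),velocity=.01,stop_force=4); rep("pre"); x=.058
while x<.072:
    x+=.0006
    env.move_l(nw(x,0,z),velocity=.008); z=unload(x,z,2); p=px()
    rep("cmd %.4f z %.4f mean %.2f"%(x,z,p))
    if p>10.8: break
E
```

```text
pre fx 5.07 fy -2.02 fz 0.13 | x 0.0557 y 0.0002 z 0.0223 t 30.0
cmd 0.0586 z 0.0233 mean 5.38 fx 5.41 fy -1.47 fz -0.39 | x 0.0561 y 0.0002 z 0.0223 t 30.4
cmd 0.0592 z 0.0233 mean 6.10 fx 5.76 fy -0.21 fz -0.27 | x 0.0566 y 0.0002 z 0.0222 t 30.8
cmd 0.0598 z 0.0233 mean 6.11 fx 6.09 fy -0.53 fz -0.25 | x 0.0573 y 0.0002 z 0.0223 t 31.1
cmd 0.0604 z 0.0233 mean 5.25 fx 5.48 fy -0.61 fz 0.17 | x 0.0578 y 0.0002 z 0.0223 t 31.5
cmd 0.0610 z 0.0233 mean 5.39 fx 5.22 fy -0.13 fz -0.67 | x 0.0584 y 0.0002 z 0.0223 t 31.9
cmd 0.0616 z 0.0233 mean 5.73 fx 5.23 fy -0.71 fz -0.36 | x 0.0590 y 0.0002 z 0.0223 t 32.3
cmd 0.0622 z 0.0233 mean 4.97 fx 5.47 fy -1.50 fz -0.01 | x 0.0596 y 0.0002 z 0.0223 t 32.7
cmd 0.0628 z 0.0233 mean 5.74 fx 5.28 fy -1.54 fz -0.22 | x 0.0603 y 0.0002 z 0.0223 t 33.0
cmd 0.0634 z 0.0233 mean 5.76 fx 5.98 fy -0.08 fz -0.54 | x 0.0609 y 0.0002 z 0.0223 t 33.4
cmd 0.0640 z 0.0233 mean 6.09 fx 5.85 fy -1.10 fz -0.36 | x 0.0615 y 0.0002 z 0.0223 t 33.8
cmd 0.0646 z 0.0233 mean 5.16 fx 4.51 fy -0.90 fz 0.26 | x 0.0621 y 0.0003 z 0.0223 t 34.2
cmd 0.0652 z 0.0233 mean 
[... 466 characters left out ...]
5.52 fy -1.68 fz -0.40 | x 0.0657 y 0.0002 z 0.0223 t 36.5
cmd 0.0688 z 0.0233 mean 5.70 fx 5.78 fy -0.29 fz -0.33 | x 0.0663 y 0.0002 z 0.0223 t 36.9
cmd 0.0694 z 0.0233 mean 5.32 fx 4.95 fy -0.98 fz 0.32 | x 0.0669 y 0.0002 z 0.0223 t 37.3
cmd 0.0700 z 0.0233 mean 5.92 fx 6.51 fy -0.80 fz -0.35 | x 0.0675 y 0.0002 z 0.0222 t 37.6
cmd 0.0706 z 0.0233 mean 6.75 fx 7.68 fy -0.97 fz -0.13 | x 0.0676 y 0.0002 z 0.0222 t 38.0
cmd 0.0712 z 0.0238 mean 7.28 fx 6.56 fy -1.75 fz -1.37 | x 0.0677 y 0.0002 z 0.0223 t 38.7
cmd 0.0718 z 0.0239 mean 9.06 fx 8.83 fy -1.43 fz -0.70 | x 0.0678 y 0.0003 z 0.0223 t 39.7
cmd 0.0724 z 0.0242 mean 9.57 fx 9.58 fy -2.48 fz 0.23 | x 0.0678 y 0.0003 z 0.0224 t 40.4
```

The position stalls at 67.6–67.8 mm while the force climbs, so the ring is on the stop. I'll finish the press at about 6.5 N above the drag and then withdraw.

```bash
python3 - <<'E'
from h import *
z=.0242; x=.0724
while x<.076:
    x+=.0005;z+=.0002
    env.move_l(nw(x,0,z),velocity=.008); z=unload(x,z,2); f=[px() for _ in range(2)];p=np.mean(f)
    rep("cmd %.4f z %.4f mean %.2f"%(x,z,p))
    if p>11.6: break
env.sleep(.2)
env.move_l(nw(.0575,0,.0226),velocity=.03); rep("back")
env.move_l(nw(.0575,0,.10),velocity=.1,stop_force=4); rep("up")
env.goto(nw(-.05,0,.2),O)
T,im=shot("fin")
for q in ("ring","stop","nest_home"):
    for d in models.pinpoint("wrist",q): print(q,d["xy"],d["conf"],wray(T,d["xy"],0).round(4))
cv2.imwrite("pics/fin2.png",cv2.resize(im[120:300,150:370,::-1],None,fx=3,fy=3,interpolation=cv2.INTER_CUBIC))
E
```

```text
cmd 0.0729 z 0.0244 mean 10.13 fx 10.57 fy -0.99 fz -0.70 | x 0.0679 y 0.0002 z 0.0224 t 40.8
cmd 0.0734 z 0.0246 mean 10.76 fx 10.87 fy -2.51 fz -1.06 | x 0.0679 y 0.0003 z 0.0224 t 41.3
cmd 0.0739 z 0.0248 mean 11.84 fx 12.54 fy -2.00 fz -1.23 | x 0.0680 y 0.0003 z 0.0224 t 41.7
back fx -0.37 fy -0.16 fz -0.24 | x 0.0580 y -0.0001 z 0.0230 t 42.6
up fx 0.80 fy 0.88 fz 0.62 | x 0.0570 y 0.0002 z 0.0994 t 43.6
ring [501.8, 136.1] 0.66 [0.3641 0.1599 0.    ]
```

View pics/fin.png

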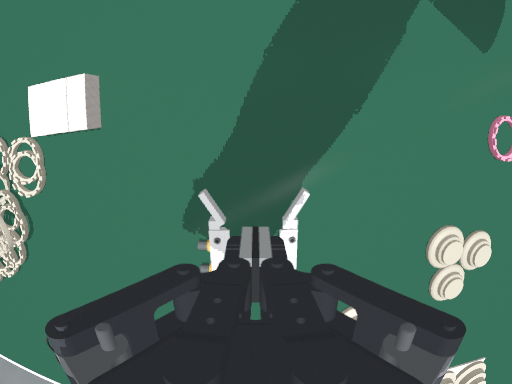

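The gripper hides the nest's inside; the caps at (460,260) and the pink ring are undisturbed. I'll look from the same place as the first nest picture.

```bash
python3 - <<'E'
from h import *
env.goto((0.56,-0.165,0.2),[np.pi,0,-np.pi/2])
T,im=shot("fin3")
for X in (.053,): print("home px",wproj(T,nw(X,0,.01)))
cv2.imwrite("pics/fin4.png",cv2.resize(im[100:245,165:335,::-1],None,fx=4,fy=4,interpolation=cv2.INTER_CUBIC)); print(F())
E
```

```text
home px [233.56627059 183.3565312 ]
(array([-0.06,  0.15, -0.59]), array([ 0.5598, -0.1649,  0.1997]), 45.67)
```

View pics/fin4.png

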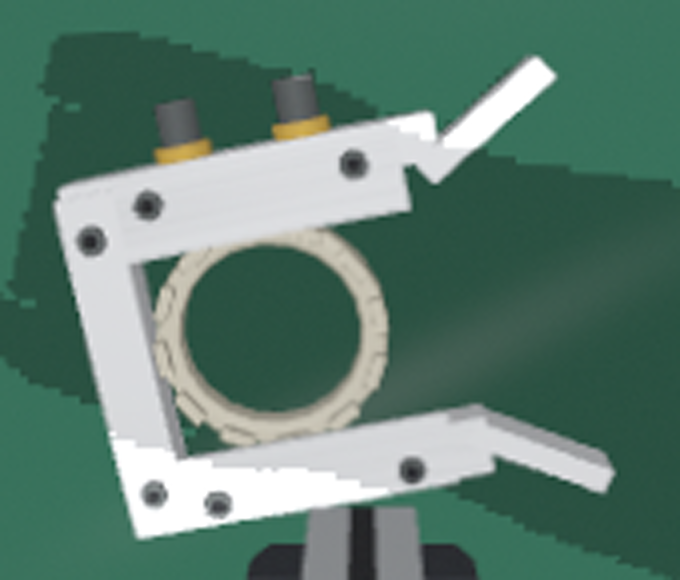

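The ring at (272,330) in the crop touches the stop's face and lies under both strips. Its centre is within 2 px of the computed home.

```bash
python3 -c "
from h import *
print(env.hand_in())"
```

```text
the job is handed in; nothing more can be done
None
```

The ring was slid out flat and pressed home on the rear stop at about 6 N beyond the drag, then released and handed in at about 46 s; the caps and the pink ring showed no movement in the last pictures.

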